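# Put the calibration weights back in their stands

### The arm

A 6-joint arm with a two-finger parallel gripper is mounted at the origin on a cart in front of the work surface, level with it; the furniture and walls round the work are solid. World frame = base frame: x ahead of the robot, y to its left, z up, the work surface at z = 0. Lengths are in mm, angles in degrees, forces in N, time in s.
With the tool pointing down it reaches from about 350 to 850 mm from the base axis. Payload 8.1 kg.
Tool frame: the origin (TCP) lies at the centre of the arm's flange, where the gripper is bolted on; the fingertips stand 173 mm ahead of it and the grasp point (between the pads) lies 155 mm ahead of it; z points along the fingers, y is the line along which they close (so a half turn about z gives the same grasp; the last joint's range is limited). The gripper opens to 85 mm and grips with 20 to 120 N. Pads are 22 mm wide; open, the fingers measure 114 mm over their backs; the gripper's body (76 mm by 85 mm) begins 54 mm behind the grasp point. The pads swing forward as they close: fully open they stand 13 mm farther back than shut.
Start: joints at [-77.2, 7.471, 85.268, -0, 87.261, -4.893], TCP at [182.37, -571.619, 404.692] pointing down, gripper open.
Joint ranges: [-169.43, 169.43], [-51.17, 129.36], [1.28, 143.12], [-76.62, 256.62], [0, 156.53], [-152.29, 152.29]. Speed limits (degrees/s): [136.94, 136.94, 159.86, 180, 180, 180].

### API

Orientations are given as [roll, pitch, yaw] about the fixed x, y, z axes, in that order (R = Rz(yaw) Ry(pitch) Rx(roll)).
In Python, from bench import * gives the robot as it stands.
- The arm moves only by the shell command python3 -m jog 'ROWS' [FORCE]. ROWS is text: rows parted by semicolons, each of 7 numbers parted by spaces: the shift along the tool's x, y, z scaled (see below), then the turn, a rotation vector about the tool's x, y, z scaled (see below), then the closure, from -1 (fully open) to 1 (shut). In form: tx ty tz wx wy wz hand; .... A call has 1 to 5 rows; each row shifts and turns the commanded pose from where the row before left it, along the tool's axes as they then stand; what a row does not reach is not made up. The controller multiplies each number of a shift by 0.1 m and each number of a turn by 60 degrees. A row lasts 1/8 s, in which the tool goes at most 62.5 mm and 10.7 degrees, less where a joint would pass 70% of its speed; a pose out of reach is approached as far as the arm can. A call with a number of a shift or a turn outside -1 to 1 is refused whole. A call with a gripper value outside its range is refused whole. The fingers move at their own pace and stop on an object; FORCE is the grip in N (left out, the last holds). Time passes only in rows, so rows that do not move let the fingers close. It gives the time, the measured TCP pose, the force, the opening and the grip force at its end, in the units of the state.
- sense(): the state, without advancing time (a new reading comes with each control period).
- snapshot(name): name is "scene" or "top" or "wrist"; returns a dict with "img" (384x512x3 uint8, red, green, blue), "fx", "fy", "cx", "cy" (pixels), "extrinsics" (4x4, takes a point from camera to world coordinates). Camera axes: x right, y down, z forward; pixel columns grow to the right and rows downward; lengths in mm; the calibration is good to about 2 mm. A picture is of the moment at which its call begins. There is no depth.
- hand_in(): hands the job in; it is judged then, once.
The state is a dict: "time": time; "joint_pos": joint angles; "qd": joint speeds; "joint_efforts": joint torques, N m; "tool_pos": TCP position; "tcp_rot": TCP orientation; "ft_force": force on the tool from outside, world axes, zero at the start; "wrist_torque": the same for the moment, N m; "finger_gap": finger opening in mm; "grip_force": force on a finger pad.
Only numpy, scipy, OpenCV 4.12 (cv2) and the standard library are available. Lean on these libraries where they do the work, as an engineer would, in place of code of your own. Each camera call takes 0.05 s, during which the arm holds its last target. There are 200 camera calls.

### The job

Pick out the four brass weights and put each one in the round wooden stand made for it: the largest weight in the stand with the widest recess, the next largest in the next widest, and so on down to the smallest in the narrowest. Each must finally stand upright on the floor of its recess, let go and at rest; do not let any weight fall over on the way.

Things in the scene. Friction and masses are not known exactly. Their poses are not given: they have to be found in the camera images.
- weight_s_mid (a point): The smallest of the four upright brass-coloured weights: a round body 22 mm in diameter with a narrower knob on top, 40 mm tall in all (body straight up to 26 mm). Loose; it stands on the bench and can be gripped across the body. The point is on its axis, half-way up (20 mm above its foot); z is up along the axis.
- weight_m_mid (a point): The second smallest of the four upright brass-coloured weights: a round body 31 mm in diameter with a narrower knob on top, 45 mm tall in all (body straight up to about 25 mm, shoulder at 32 mm; knob 16 mm wide). Loose; it stands on the bench and can be gripped across the body. The point is on its axis, half-way up (22.5 mm above its foot); z is up along the axis.
- weight_l_mid (a point): The second largest of the four upright brass-coloured weights: a round body 40 mm in diameter with a narrower knob on top, 58 mm tall in all (body straight up to 38 mm). Loose; it stands on the bench and can be gripped across the body. The point is on its axis, half-way up (29 mm above its foot); z is up along the axis.
- weight_xl_mid (a point): The largest of the four upright brass-coloured weights: a round body 50 mm in diameter with a narrower knob on top, 70 mm tall in all (body straight up to 46 mm). Loose; it stands on the bench and can be gripped across the body. The point is on its axis, half-way up (35 mm above its foot); z is up along the axis.
- stand_s_floor (a point): The round wooden stand with the narrowest of the four recesses: 48 mm outside diameter, 10 mm high, with one round recess 38 mm wide and 6 mm deep with a grey floor; rim 5 mm wide. It is for the smallest weight (22 mm). Fixed to the bench. The point is the centre of the recess floor, 4 mm above the bench; z is up.
- stand_m_floor (a point): The round wooden stand with the second narrowest of the four recesses: 57 mm outside diameter, 10 mm high, with one round recess 47 mm wide and 6 mm deep with a grey floor; rim 5 mm wide. It is for the second smallest weight (31 mm). Fixed to the bench. The point is the centre of the recess floor, 4 mm above the bench; z is up.
- stand_l_floor (a point): The round wooden stand with the second widest of the four recesses: 66 mm outside diameter, 10 mm high, with one round recess 56 mm wide and 6 mm deep with a grey floor; rim 5 mm wide. It is for the second largest weight (40 mm). Fixed to the bench. The point is the centre of the recess floor, 4 mm above the bench; z is up.
- stand_xl_floor (a point): The round wooden stand with the widest of the four recesses: 76 mm outside diameter, 10 mm high, with one round recess 66 mm wide and 6 mm deep with a grey floor; rim 5 mm wide. It is for the largest weight (50 mm). Fixed to the bench. The point is the centre of the recess floor, 4 mm above the bench; z is up.

How it is judged:
By the outcome, as a careful person would: the job done as asked, in the order asked, and still so for the second after the job is handed in, with the robot touching nothing.
It also fails if it takes over 96 s, if anything falls off the work surface, if the arm or the gripper's body presses on something with over 40 N, if the wrist force passes 120 N, or if a joint passes its speed limit or range.

## Working session

There is one attempt and no reset: what is moved stays moved. The work goes in short steps, Python scripts to look and compute and a shell command to move; the robot and the scene stay as the last step left them, time stands still between calls to the robot, and variables do not carry over. Pictures are saved under pics/ and viewed, at most 16 in all, crops included, and the job is handed in when it is done.

```bash
mkdir -p pics
python3 - <<'E'
from bench import *
import cv2
for n in("top","scene"):
    s=snapshot(n); cv2.imwrite(f"pics/{n}0.png",cv2.resize(s["img"][:,:,::-1],(800,600)))
    print(n,s["fx"],s["fy"],s["cx"],s["cy"],s["extrinsics"])
s=sense();print(s)
E
```

```text
top 446.9286307625164 446.9286307625164 253.02144924818407 191.73524388884346 [[ 2.39414637e-02 -9.98358507e-01  5.20297784e-02  4.56524226e+02]
 [-9.98819487e-01 -2.60880057e-02 -4.09761864e-02  7.42360009e+01]
 [ 4.22662775e-02 -5.09873267e-02 -9.97804517e-01  9.03639364e+02]
 [ 0.00000000e+00  0.00000000e+00  0.00000000e+00  1.00000000e+00]]
scene 392.34485204230134 392.34485204230134 260.1233402707953 185.0462377180418 [[-6.88958127e-01 -4.72672878e-01  5.49469789e-01  2.46067749e+01]
 [-7.24641821e-01  4.33304880e-01 -5.35855496e-01  5.26968838e+02]
 [ 1.51964189e-02 -7.67350788e-01 -6.41047454e-01  5.92597547e+02]
 [ 0.00000000e+00  0.00000000e+00  0.00000000e+00  1.00000000e+00]]
{'time': 0.1, 'joint_pos': array([-7.71991035e+01,  7.51029482e+00,  8.53225592e+01,  1.25533072e-03,
        8.72601915e+01, -4.89229322e+00]), 'qd': array([-0.02776461, -0.08832048, -0.10442822, -0.06863818, -0.05484074,
        0.07895037]), 'joint_efforts': array([ 1.99815928e-03, -5.70948672e+01, -5.01943874e+01, -6.97705514e-05,
        8.16082262e-03,  5.95499500e-05]), 'tool_pos': array([ 182.34058971, -571.41334938,  403.75876107]), 'tcp_rot': array([-1.79907400e+02, -9.18441887e-03,  1.76931213e+01]), 'ft_force': array([-0.23690012, -0.31852589,  0.46387251]), 'wrist_torque': array([0.04244214, 0.02995589, 0.01473322]), 'grip_force': 0.0, 'finger_gap': 85.07525206353486}
```

View pics/top0.png

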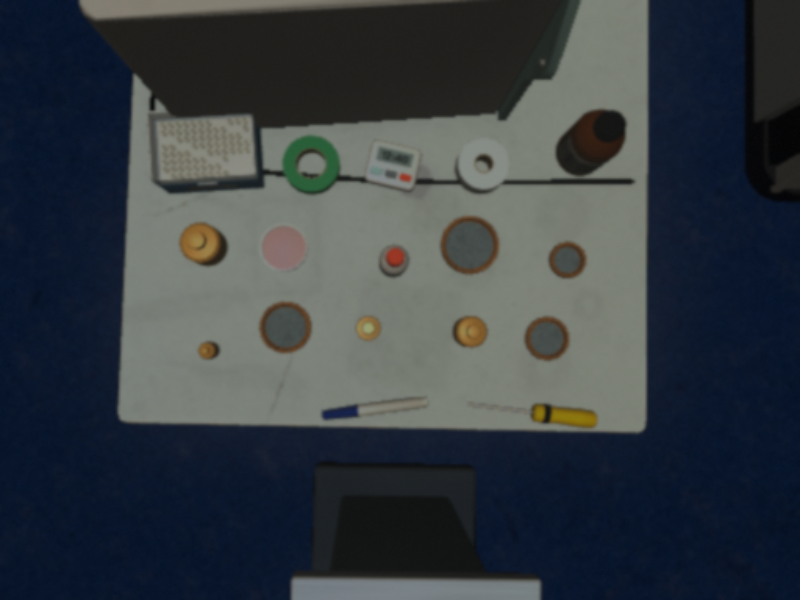

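View pics/scene0.png

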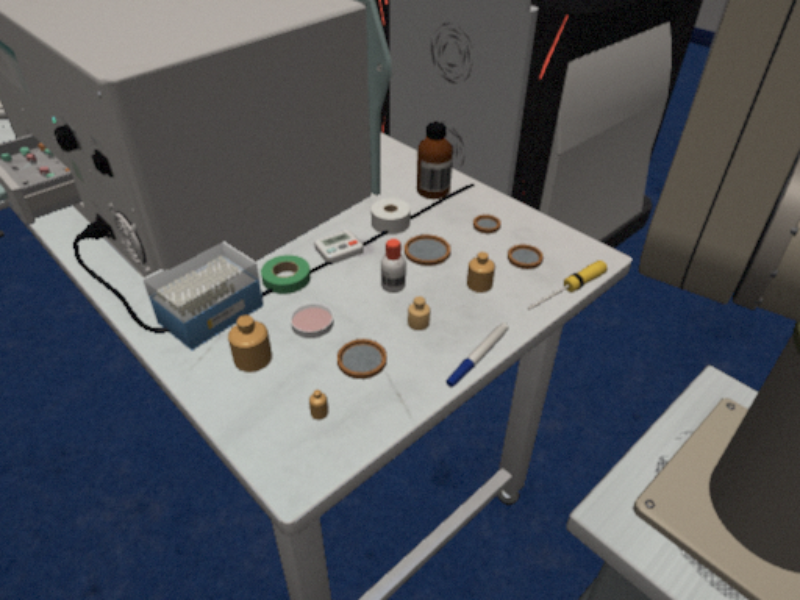

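The top view shows the weights as follows (800-scale pixels): XL (201,241), S (207,350), M (368,328), L (471,331). The stands are XL (470,244), L (285,327), M (547,338), S (567,260). There are clutter items between them. Next I fit silhouettes to get positions.

```bash
cat > h.py <<'E'
from bench import *
import numpy as np, cv2
from scipy.optimize import minimize
a=np.linspace(0,2*np.pi,48,endpoint=False)
# (z,r) profiles
P={'ws':[(0,11),(26,11),(40,4)],'wm':[(0,15.5),(25,15.5),(32,9),(45,8)],'wl':[(0,20),(38,20),(58,8)],'wxl':[(0,25),(46,25),(70,9)],
 'ss':[(0,24),(10,24)],'sm':[(0,28.5),(10,28.5)],'sl':[(0,33),(10,33)],'sxl':[(0,38),(10,38)]}
def proj(c,p):
    E=c["extrinsics"]; q=(np.atleast_2d(p)-E[:3,3])@E[:3,:3]
    return np.c_[q[:,0]/q[:,2]*c["fx"]+c["cx"],q[:,1]/q[:,2]*c["fy"]+c["cy"]]
def ray(c,u,v,z):
    E=c["extrinsics"]; d=E[:3,:3]@[(u-c["cx"])/c["fx"],(v-c["cy"])/c["fy"],1]
    return E[:3,3]+d*(z-E[2,3])/d[2]
def hull(c,prof,xy,z0=0):
    pts=np.vstack([np.c_[xy[0]+r*np.cos(a),xy[1]+r*np.sin(a),np.full(48,z+z0)] for z,r in prof])
    return cv2.convexHull(proj(c,pts).astype(np.float32))
def mask(c):
    h=cv2.cvtColor(c["img"],cv2.COLOR_RGB2HSV)
    return ((h[...,0]>3)&(h[...,0]<32)&(h[...,1]>75)&(h[...,2]>50)).astype(np.uint8)
def seg(m,c,k,xy,z0=0):
    n,l,st,ce=cv2.connectedComponentsWithStats(m)
    u=hull(c,P[k],xy,z0).reshape(-1,2).mean(0)
    i=1+np.argmin([np.hypot(*(ce[j]-u))+(1e3 if st[j,4]<30 else 0) for j in range(1,n)])
    ct,_=cv2.findContours((l==i).astype(np.uint8),cv2.RETR_EXTERNAL,cv2.CHAIN_APPROX_NONE)
    o=np.zeros_like(m); cv2.drawContours(o,ct,-1,1,-1); return o
def fit(c,k,xy,z0=0):
    s=seg(mask(c),c,k,xy,z0); S=8
    def cost(p):
        o=np.zeros(s.shape,np.uint8); hh=np.round(hull(c,P[k],p,z0)*16).astype(np.int32)
        cv2.fillConvexPoly(o,hh,255,cv2.LINE_AA,4); o=o/255.
        return 1-np.minimum(o,s).sum()/np.maximum(o,s).sum()
    r=minimize(cost,xy,method='Nelder-Mead',options=dict(initial_simplex=np.array(xy)+[[0,0],[8,0],[0,8]],xatol=.1,fatol=1e-4))
    return r.x,1-r.fun
seeds={'wxl':(201,241),'ws':(207,350),'wm':(368,328),'wl':(471,331),'sxl':(470,244),'sl':(285,327),'sm':(547,338),'ss':(567,260)}
E
python3 - <<'E'
from h import *
t=snapshot("top");s=snapshot("scene")
for k,(u,v) in seeds.items():
    x0=ray(t,u*.64,v*.64,P[k][-1][0]*.6)[:2]
    a1,q1=fit(t,k,x0); a2,q2=fit(s,k,a1)
    print(k,a1.round(1),round(q1,2),a2.round(1),round(q2,2))
w=snapshot("wrist");print(w["extrinsics"].round(3),w["fx"],w["cx"],w["cy"])
E
```

```text
wxl [566.4 280.6] 0.74 [568.9 278.8] 0.85
ws [433.9 271.6] 0.61 [438.3 269.3] 0.69
wm [466.7  72.2] 0.83 [470.7  68.7] 0.74
wl [465. -57.] 0.81 [468.8 -59.2] 0.77
sxl [577.2 -56.4] 0.89 [581.8 -60.4] 0.8
sl [465.3 177.6] 0.88 [469.9 174.4] 0.82
sm [ 458.6 -159.5] 0.84 [ 463.1 -164.7] 0.76
ss [ 562.2 -186.2] 0.81 [ 567.3 -190.6] 0.7
[[ 3.04000e-01 -9.10000e-01 -2.81000e-01  2.53629e+02]
 [-9.53000e-01 -2.91000e-01 -8.80000e-02 -5.48740e+02]
 [-1.00000e-03  2.95000e-01 -9.56000e-01  3.73859e+02]
 [ 0.00000e+00  0.00000e+00  0.00000e+00  1.00000e+00]] 282.1880051010447 255.418206025238 188.31383449424928
```

```bash
python3 -m jog '0 0 0 0 0 0.148 -1; 0 0 0 0 0 0.148 -1;0 0 0 0 0 0 -1' 
python3 -m jog '0.19 -0.42 0 0 0 0 -1;0.19 -0.42 0 0 0 0 -1;0.19 -0.42 0 0 0 0 -1;0.19 -0.42 0 0 0 0 -1;0.19 -0.42 0 0 0 0 -1'
python3 -m jog '0.19 -0.42 0 0 0 0 -1;0.19 -0.42 0 0 0 0 -1;0.19 -0.42 0 0 0 0 -1;0.19 -0.42 0 0 0 0 -1;0.19 -0.42 0 0 0 0 -1'
```

```text
time: 0.62
tool_pos: [182.4, -571.6, 404.5]
tcp_rot: [-180.0, 0.0, -0.0]
ft_force: [-0.8, 0.3, 0.6]
finger_gap: 85.7
grip_force: 0.0
time: 1.25
tool_pos: [278.0, -360.3, 404.7]
tcp_rot: [180.0, -0.0, 0.2]
ft_force: [1.3, -0.4, -0.0]
finger_gap: 85.3
grip_force: 0.0
time: 1.88
tool_pos: [373.2, -150.4, 404.9]
tcp_rot: [180.0, -0.0, 0.2]
ft_force: [1.0, 0.6, -0.9]
finger_gap: 85.4
grip_force: 0.0
```

```bash
python3 -m jog '0.19 -0.42 0 0 0 0 -1;0.19 -0.42 0 0 0 0 -1;0.19 -0.42 0 0 0 0 -1;0.19 -0.42 0 0 0 0 -1;0.19 -0.42 0 0 0 0 -1'; python3 -m jog '0 0 0 0 0 0 -1;0 0 0 0 0 0 -1'
cat >> h.py <<'E'
G={'wxl':(567.7,279.7),'ws':(436,270.5),'wm':(468.7,70.5),'wl':(467,-58),'sxl':(579.5,-58.4),'sl':(467.6,176),'sm':(460.9,-162),'ss':(564.7,-188.4)}
E
python3 - <<'E'
from h import *
w=snapshot("wrist"); im=w["img"][:,:,::-1].copy()
m=mask(w)
for k,x in G.items():
    try: p,q=fit(w,k,x); print(k,p.round(1),round(q,2)); cv2.polylines(im,[hull(w,P[k],p).round().astype(int)],1,(0,255,0))
    except Exception as e: print(k,e)
    cv2.polylines(im,[hull(w,P[k],x).round().astype(int)],1,(255,0,0))
cv2.imwrite("pics/w1.png",cv2.resize(im,(800,600)))
E
```

```text
time: 2.5
tool_pos: [468.5, 59.6, 404.9]
tcp_rot: [180.0, -0.0, 0.2]
ft_force: [0.0, -0.3, -0.1]
finger_gap: 85.4
grip_force: 0.0
time: 2.75
tool_pos: [467.9, 57.9, 404.5]
tcp_rot: [180.0, 0.0, 0.1]
ft_force: [-0.5, 0.1, 0.2]
finger_gap: 85.2
grip_force: 0.0
wxl [565.7 279.8] 0.91
ws [432.8 271.3] 0.8
wm [465.7  71. ] 0.89
wl [464.6 -57.7] 0.9
sxl [577.3 -57.5] 0.93
sl [463.9 177.5] 0.91
sm [ 458.1 -162. ] 0.89
ss [ 561.2 -186.2] 0.84
```

View pics/w1.png

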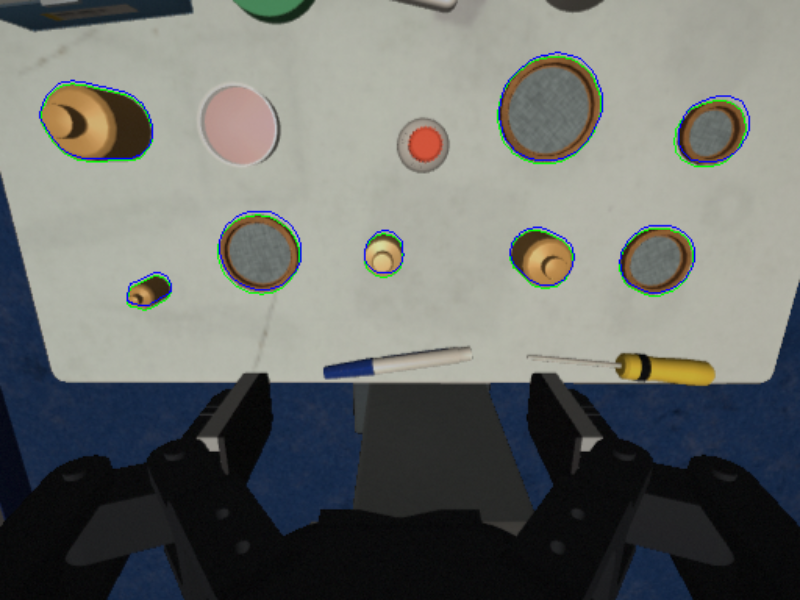

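The wrist fit agrees with the top view to about 1 mm and the outlines match. Next I move over the XL weight.

```bash
python3 -m jog '0.196 -0.444 0.24 0 0 0 -1;0.196 -0.444 0.24 0 0 0 -1;0.196 -0.444 0.24 0 0 0 -1;0.196 -0.444 0.24 0 0 0 -1;0.196 -0.444 0.24 0 0 0 -1'; python3 -m jog '0 0 0 0 0 0 -1;0 0 0 0 0 0 -1'
python3 - <<'E'
from h import *
w=snapshot("wrist"); im=w["img"][:,:,::-1].copy()
for k,x in (('wxl',(566,280)),('sl',(464.6,177.5)),('ws',(433,271))):
    p,q=fit(w,k,x); print(k,p.round(1),round(q,2)); cv2.polylines(im,[hull(w,P[k],p).round().astype(int)],1,(0,255,0))
cv2.imwrite("pics/w2.png",cv2.resize(im,(800,600)))
E
```

```text
time: 3.42
tool_pos: [567.3, 279.7, 284.3]
tcp_rot: [180.0, -0.0, -0.1]
ft_force: [0.4, 0.1, 0.9]
finger_gap: 84.9
grip_force: 0.0
time: 3.68
tool_pos: [566.6, 278.7, 284.7]
tcp_rot: [180.0, 0.0, -0.1]
ft_force: [0.1, -0.3, -0.4]
finger_gap: 85.3
grip_force: 0.0
wxl [565.3 279.4] 0.93
sl [450.6 197.5] 0.12
ws [432.9 271. ] 0.77
```

View pics/w2.png

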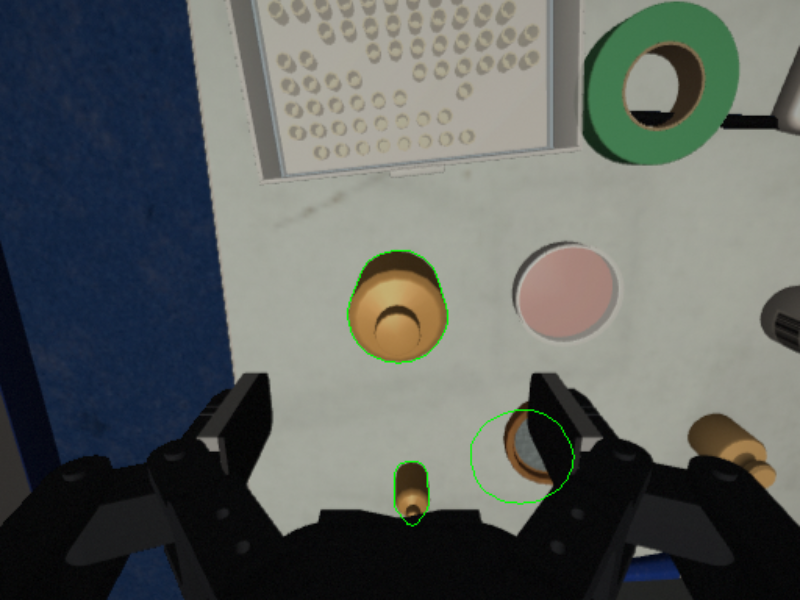

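XL fit is good (565.3, 279.4) and centred between the fingers. I descend and grip.

```bash
python3 -m jog '-0.01 -0.007 0.24 0 0 0 -1;0 0 0.24 0 0 0 -1;0 0 0.24 0 0 0 -1;0 0 0.16 0 0 0 -1;0 0 0.1 0 0 0 -1' 80; python3 -m jog '0 0 0 0 0 0 -1;0 0 0 0 0 0 1;0 0 0 0 0 0 1;0 0 0 0 0 0 1;0 0 0 0 0 0 1' 80;python3 -m jog '0 0 0 0 0 0 1;0 0 0 0 0 0 1;0 0 0 0 0 0 1'
```

```text
time: 4.35
tool_pos: [565.6, 279.9, 187.1]
tcp_rot: [-180.0, -0.1, -0.1]
ft_force: [-0.5, 0.4, -0.3]
finger_gap: 85.5
grip_force: 0.0
time: 4.97
tool_pos: [566.1, 280.9, 188.3]
tcp_rot: [-180.0, -0.1, -0.1]
ft_force: [0.2, -1.2, 5.8]
finger_gap: 47.7
grip_force: 83.7
time: 5.35
tool_pos: [566.1, 280.9, 188.3]
tcp_rot: [-180.0, -0.1, -0.1]
ft_force: [-0.8, -1.1, 6.3]
finger_gap: 47.7
grip_force: 83.7
```

```bash
python3 -m jog '0 0 -0.06 0 0 0 1;0 0 -0.12 0 0 0 1;0 0 -0.2 0 0 0 1;0 0 -0.12 0 0 0 1;0 0 0 0 0 0 1'
python3 - <<'E'
from h import *
w=snapshot("wrist"); im=w["img"][:,:,::-1].copy()
cv2.imwrite("pics/w3.png",im)
E
```

```text
time: 5.98
tool_pos: [566.2, 281.0, 239.1]
tcp_rot: [-179.9, -0.2, -0.1]
ft_force: [-0.2, 0.1, -5.8]
finger_gap: 47.3
grip_force: 83.2
```

View pics/w3.png

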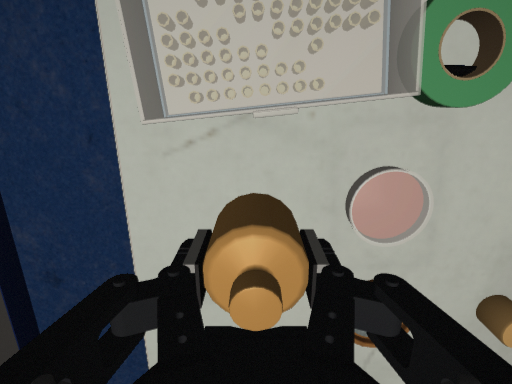

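XL weight is held upright between the pads, and nothing else was disturbed. I raise it over the red-capped bottle and carry it to stand XL.

```bash
python3 -m jog '0.02 0.1 -0.14 0 0 0 1;0.02 0.2 -0.14 0 0 0 1;0.02 0.3 -0.14 0 0 0 1;0.03 0.3 -0.14 0 0 0 1;0.03 0.3 -0.14 0 0 0 1';python3 -m jog '0 0.34 0 0 0 0 1;0 0.34 0 0 0 0 1;0 0.34 0 0 0 0 1;0 0.34 0 0 0 0 1;0 0.34 0 0 0 0 1';python3 -m jog '0 0.25 0 0 0 0 1;0 0.15 0 0 0 0 1;0 0.08 0 0 0 0 1;0 0 0 0 0 0 1;0 0 0 0 0 0 1'
python3 - <<'E'
from h import *
w=snapshot("wrist"); im=w["img"][:,:,::-1].copy()
for k,x in (('sxl',(577,-57)),('sm',(458.3,-161)),('ss',(561,-187))):
    p,q=fit(w,k,x); print(k,p.round(1),round(q,2)); cv2.polylines(im,[hull(w,P[k],p).round().astype(int)],1,(0,255,0))
cv2.imwrite("pics/w4.png",im)
E
```

```text
time: 6.65
tool_pos: [577.3, 158.2, 308.1]
tcp_rot: [180.0, -0.0, -0.1]
ft_force: [0.6, -0.5, -4.9]
finger_gap: 47.5
grip_force: 83.6
time: 7.28
tool_pos: [576.6, -11.9, 307.7]
tcp_rot: [180.0, -0.0, -0.1]
ft_force: [-1.0, 0.2, -5.2]
finger_gap: 47.6
grip_force: 83.6
time: 7.9
tool_pos: [577.0, -56.6, 306.7]
tcp_rot: [-180.0, 0.0, -0.0]
ft_force: [0.4, 0.3, -5.3]
finger_gap: 48.1
grip_force: 83.6
sxl [575.9 -57.5] 0.32
sm [ 454.8 -164.6] 0.1
ss [ 560.6 -187.6] 0.85
```

View pics/w4.png

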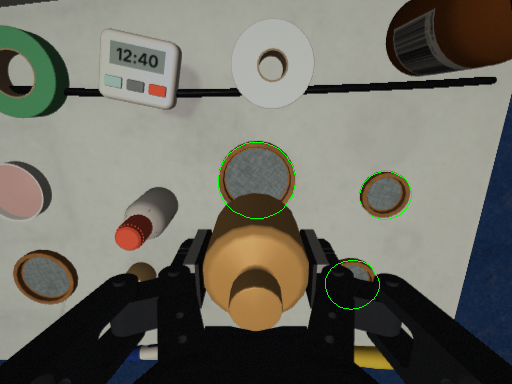

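Stand XL's outline lies at (576,-57.5), directly under the held weight. I lower it.

```bash
python3 -m jog '0 0 0.2 0 0 0 1;0 0 0.3 0 0 0 1;0 0 0.3 0 0 0 1;0 0 0.2 0 0 0 1;0 0 0.06 0 0 0 1';python3 -m jog '0 0 0.03 0 0 0 1;0 0 0.03 0 0 0 1;0 0 0 0 0 0 1;0 0 0 0 0 0 1'
```

```text
time: 8.57
tool_pos: [576.0, -57.0, 198.2]
tcp_rot: [-180.0, 0.2, -0.0]
ft_force: [-0.1, 0.3, -4.1]
finger_gap: 47.7
grip_force: 83.5
time: 9.07
tool_pos: [577.3, -57.5, 195.3]
tcp_rot: [180.0, -0.1, -0.1]
ft_force: [0.6, 0.9, -5.1]
finger_gap: 47.6
grip_force: 83.6
```

```bash
for i in 1; do python3 -m jog '0 0 0.02 0 0 0 1;0 0 0 0 0 0 1;0 0 0 0 0 0 1'; done; python3 -m jog '0 0 0.015 0 0 0 1;0 0 0 0 0 0 1;0 0 0 0 0 0 1'
```

```text
time: 9.45
tool_pos: [577.0, -57.4, 192.6]
tcp_rot: [-180.0, 0.0, -0.1]
ft_force: [-0.1, 1.1, -6.7]
finger_gap: 47.7
grip_force: 83.6
time: 9.82
tool_pos: [577.1, -57.4, 192.3]
tcp_rot: [180.0, -0.0, -0.1]
ft_force: [-5.2, 0.4, 4.8]
finger_gap: 47.9
grip_force: 84.8
```

Contact at TCP height 192.3, as predicted. I release.

```bash
python3 -m jog '0 0 0 0 0 0 0;0 0 0 0 0 0 -0.5;0 0 0 0 0 0 -1;0 0 0 0 0 0 -1;0 0 0 0 0 0 -1';python3 -m jog '0 0 -0.1 0 0 0 -1;0 0 -0.25 0 0 0 -1;0 0 -0.3 0 0 0 -1;0 0 -0.2 0 0 0 -1;0 0 -0.1 0 0 0 -1'
python3 - <<'E'
from h import *
w=snapshot("wrist"); im=w["img"][:,:,::-1].copy()
cv2.imwrite("pics/w5.png",im)
m=mask(w)
for k,x,z in (('wxl',(577,-57),4),('wl',(464.6,-57.5),0)): print(k,*fit(w,k,x,z))
E
```

```text
time: 10.45
tool_pos: [577.1, -57.4, 191.3]
tcp_rot: [180.0, -0.0, -0.1]
ft_force: [0.4, 0.1, -0.5]
finger_gap: 85.4
grip_force: 0.0
time: 11.08
tool_pos: [577.4, -57.4, 288.0]
tcp_rot: [180.0, -0.1, -0.1]
ft_force: [1.3, -0.0, 0.4]
finger_gap: 85.7
grip_force: 0.0
wxl [587.38391113 -59.62084961] 0.6846926522717631
wl [465.47205637 -57.82750678] 0.7180195116604094
```

View pics/w5.png

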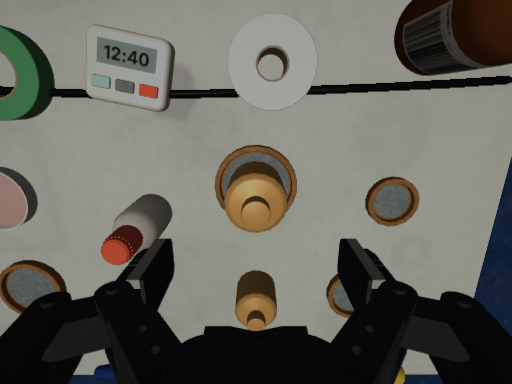

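XL stands upright in the centre of its stand, around px (256,195). The L weight is straight back towards the robot, at (464.8,-57.6).

```bash
python3 -m jog '-0.2 0 0 0 0 0 -1;-0.35 0 0 0 0 0 -1;-0.35 0 0 0 0 0 -1;-0.22 0 0 0 0 0 -1;0 0 0 0 0 0 -1';python3 -m jog '0 0 0.25 0 0 0 -1;0 0 0.3 0 0 0 -1;0 0 0.25 0 0 0 -1;0 0 0.2 0 0 0 -1;0 0 0.05 0 0 0 -1' ;python3 -m jog '0 0 0 0 0 0 -1;0 0 0 0 0 0 -1'
```

```text
time: 11.75
tool_pos: [463.7, -57.1, 285.1]
tcp_rot: [-180.0, 0.1, -0.1]
ft_force: [-0.5, 0.7, 0.1]
finger_gap: 85.4
grip_force: 0.0
time: 12.38
tool_pos: [464.7, -57.1, 179.4]
tcp_rot: [-180.0, 0.2, -0.1]
ft_force: [0.1, 0.1, 0.6]
finger_gap: 85.6
grip_force: 0.0
time: 12.62
tool_pos: [465.7, -57.4, 182.2]
tcp_rot: [180.0, -0.1, -0.1]
ft_force: [1.3, 0.5, 1.1]
finger_gap: 85.1
grip_force: 0.0
```

```bash
python3 -m jog '0 0 0 0 0 0 1;0 0 0 0 0 0 1;0 0 0 0 0 0 1;0 0 0 0 0 0 1;0 0 0 0 0 0 1' 80;python3 -m jog '0 0 0 0 0 0 1;0 0 0 0 0 0 1';python3 -m jog '0 0 -0.06 0 0 0 1;0 0 -0.2 0 0 0 1;0 0 -0.3 0 0 0 1;0 0 -0.3 0 0 0 1;0 0 -0.14 0 0 0 1'
```

```text
time: 13.25
tool_pos: [465.4, -57.4, 182.0]
tcp_rot: [180.0, -0.1, -0.1]
ft_force: [-1.4, -0.3, 5.1]
finger_gap: 37.4
grip_force: 81.1
time: 13.5
tool_pos: [465.3, -57.4, 181.9]
tcp_rot: [180.0, -0.1, -0.1]
ft_force: [-2.1, 0.1, 5.0]
finger_gap: 37.5
grip_force: 81.1
time: 14.12
tool_pos: [465.2, -57.3, 282.7]
tcp_rot: [180.0, -0.1, -0.1]
ft_force: [0.3, -0.1, -5.2]
finger_gap: 37.9
grip_force: 80.9
```

```bash
python3 -m jog '0 -0.1 0 0 0 0 1;0 -0.25 0 0 0 0 1;0 -0.35 0 0 0 0 1;0 -0.38 0 0 0 0 1;0 -0.38 0 0 0 0 1';python3 -m jog '0 -0.38 0 0 0 0 1;0 -0.28 0 0 0 0 1;0 -0.16 0 0 0 0 1;0 -0.07 0 0 0 0 1;0 0 0 0 0 0 1'; python3 -m jog '0 0 0 0 0 0 1;0 0 0 0 0 0 1'
python3 - <<'E'
from h import *
w=snapshot("wrist"); im=w["img"][:,:,::-1].copy()
for k,x in (('sl',(464.6,177.5)),): cv2.polylines(im,[hull(w,P[k],x).round().astype(int)],1,(0,255,0))
cv2.imwrite("pics/w6.png",im)
E
```

```text
time: 14.75
tool_pos: [464.1, 90.4, 279.1]
tcp_rot: [-180.0, 0.2, -0.1]
ft_force: [-0.7, -0.7, -3.4]
finger_gap: 37.8
grip_force: 80.9
time: 15.38
tool_pos: [465.1, 177.6, 280.7]
tcp_rot: [180.0, 0.0, -0.1]
ft_force: [0.5, 0.2, -3.3]
finger_gap: 37.6
grip_force: 81.0
time: 15.62
tool_pos: [465.4, 177.1, 281.2]
tcp_rot: [180.0, -0.0, -0.1]
ft_force: [0.2, -0.5, -4.3]
finger_gap: 37.9
grip_force: 81.0
```

View pics/w6.png

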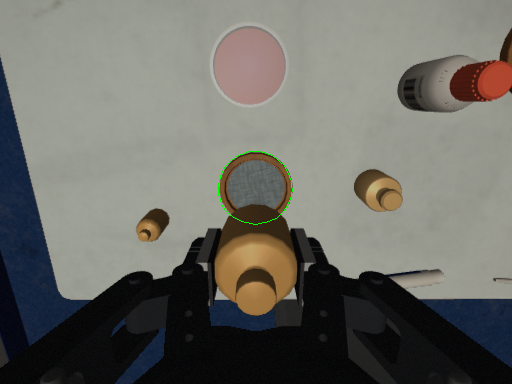

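Stand L's predicted outline matches, with the weight centred over it. I lower it.

```bash
python3 -m jog '0 0 0.2 0 0 0 1;0 0 0.28 0 0 0 1;0 0 0.25 0 0 0 1;0 0 0.12 0 0 0 1;0 0 0.04 0 0 0 1';python3 -m jog '0 0 0.03 0 0 0 1;0 0 0 0 0 0 1;0 0 0 0 0 0 1'; python3 -m jog '0 0 0.02 0 0 0 1;0 0 0 0 0 0 1;0 0 0 0 0 0 1'
```

```text
time: 16.3
tool_pos: [465.2, 177.5, 191.8]
tcp_rot: [180.0, 0.0, -0.1]
ft_force: [-1.4, 0.3, -3.2]
finger_gap: 37.7
grip_force: 81.0
time: 16.68
tool_pos: [465.6, 177.9, 189.9]
tcp_rot: [-180.0, -0.1, -0.1]
ft_force: [-0.1, -0.2, -3.4]
finger_gap: 37.7
grip_force: 81.0
time: 17.05
tool_pos: [465.2, 177.8, 187.2]
tcp_rot: [-180.0, 0.0, -0.1]
ft_force: [0.2, 0.8, -4.1]
finger_gap: 38.2
grip_force: 81.0
```

```bash
python3 -m jog '0 0 0.02 0 0 0 1;0 0 0 0 0 0 1;0 0 0 0 0 0 1'
```

```text
time: 17.42
tool_pos: [465.5, 177.8, 186.0]
tcp_rot: [-180.0, -0.0, -0.1]
ft_force: [-4.0, -1.1, 5.8]
finger_gap: 37.5
grip_force: 82.0
```

```bash
python3 -m jog '0 0 0 0 0 0 0;0 0 0 0 0 0 -0.5;0 0 0 0 0 0 -1;0 0 0 0 0 0 -1;0 0 0 0 0 0 -1';python3 -m jog '0 0 -0.1 0 0 0 -1;0 0 -0.25 0 0 0 -1;0 0 -0.3 0 0 0 -1;0 0 -0.2 0 0 0 -1;0 0 -0.1 0 0 0 -1';python3 -m jog '0.005 0.2 0 0 0 0 -1;0 0.35 0 0 0 0 -1;0 0.33 0 0 0 0 -1;0 0.18 0 0 0 0 -1;0 0 0 0 0 0 -1';python3 -m jog '0 0 0 0 0 0 -1'
python3 - <<'E'
from h import *
w=snapshot("wrist"); im=w["img"][:,:,::-1].copy()
for k,x,z in (('wl',(465,177.5),4),('wm',(466,71.3),0)):
    p,q=fit(w,k,x,z); print(k,p.round(1),round(q,2)); cv2.polylines(im,[hull(w,P[k],x,z).round().astype(int)],1,(0,255,0))
cv2.imwrite("pics/w7.png",im)
E
```

```text
time: 18.05
tool_pos: [465.3, 177.7, 185.2]
tcp_rot: [180.0, 0.0, -0.1]
ft_force: [0.2, 0.6, -0.7]
finger_gap: 85.4
grip_force: 0.0
time: 18.68
tool_pos: [465.7, 177.9, 282.3]
tcp_rot: [-180.0, -0.2, -0.1]
ft_force: [0.3, -0.4, -0.2]
finger_gap: 85.5
grip_force: 0.0
time: 19.3
tool_pos: [465.5, 70.8, 280.0]
tcp_rot: [180.0, 0.0, -0.2]
ft_force: [-0.7, 0.0, -0.3]
finger_gap: 85.8
grip_force: 0.0
time: 19.42
tool_pos: [465.5, 72.2, 280.1]
tcp_rot: [-180.0, 0.0, -0.1]
ft_force: [-0.1, -0.4, 0.5]
finger_gap: 85.6
grip_force: 0.0
wl [468.3 174.8] 0.66
wm [465.3  71.1] 0.93
```

View pics/w7.png

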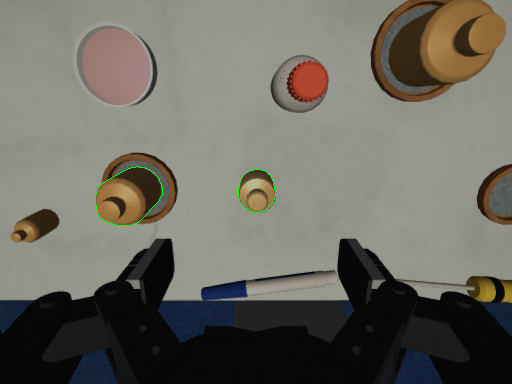

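L stands upright in its stand around px (140,190). M is at (465.3,71.1), ready between the fingers.

```bash
python3 -m jog '0 0.008 0.25 0 0 0 -1;0 0 0.3 0 0 0 -1;0 0 0.25 0 0 0 -1;0 0 0.17 0 0 0 -1;0 0 0.05 0 0 0 -1' ;python3 -m jog '0 0 0 0 0 0 -1;0 0 0 0 0 0 -1'
```

```text
time: 20.1
tool_pos: [465.1, 71.4, 177.2]
tcp_rot: [180.0, 0.1, -0.0]
ft_force: [0.2, 1.5, -0.3]
finger_gap: 85.5
grip_force: 0.0
time: 20.35
tool_pos: [466.3, 71.1, 179.2]
tcp_rot: [-180.0, -0.1, -0.1]
ft_force: [0.1, -1.2, 0.3]
finger_gap: 85.5
grip_force: 0.0
```

```bash
python3 -m jog '0 0 0 0 0 0 1;0 0 0 0 0 0 1;0 0 0 0 0 0 1;0 0 0 0 0 0 1;0 0 0 0 0 0 1' 60;python3 -m jog '0 0 0 0 0 0 1;0 0 0 0 0 0 1;0 0 0 0 0 0 1';python3 -m jog '0 0 -0.05 0 0 0 1;0 0 -0.1 0 0 0 1;0 0 -0.1 0 0 0 1;0 0 -0.05 0 0 0 1;0 0 0 0 0 0 1'
python3 - <<'E'
from h import *
w=snapshot("wrist"); im=w["img"][:,:,::-1].copy()
cv2.imwrite("pics/w8.png",im)
E
```

```text
time: 20.98
tool_pos: [465.8, 70.9, 178.7]
tcp_rot: [180.0, -0.0, -0.1]
ft_force: [-2.5, -0.9, 5.3]
finger_gap: 28.0
grip_force: 58.9
time: 21.35
tool_pos: [465.8, 70.9, 178.7]
tcp_rot: [180.0, -0.0, -0.1]
ft_force: [-1.4, -1.5, 5.6]
finger_gap: 28.2
grip_force: 58.9
time: 21.98
tool_pos: [465.9, 71.0, 208.9]
tcp_rot: [-180.0, -0.1, -0.1]
ft_force: [0.3, 0.0, -1.3]
finger_gap: 28.1
grip_force: 59.1
```

View pics/w8.png

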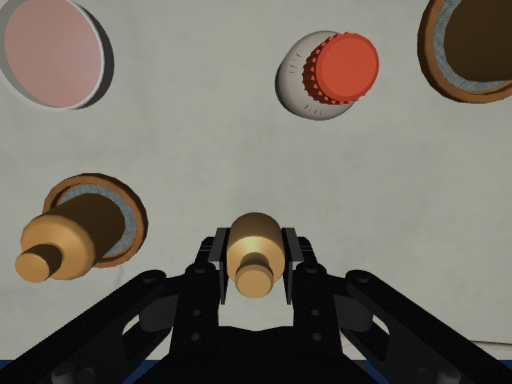

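M is held upright. I lift it and carry it to stand M at (458,-161.5).

```bash
python3 -m jog '-0.015 0.05 -0.15 0 0 0 1;-0.015 0.15 -0.25 0 0 0 1;-0.015 0.25 -0.2 0 0 0 1;-0.015 0.35 -0.1 0 0 0 1;-0.015 0.38 0 0 0 0 1';python3 -m jog '0 0.38 0 0 0 0 1;0 0.35 0 0 0 0 1;0 0.25 0 0 0 0 1;0 0.12 0 0 0 0 1;0 0.045 0 0 0 0 1'; python3 -m jog '0 0 0 0 0 0 1;0 0 0 0 0 0 1'
python3 - <<'E'
from h import *
w=snapshot("wrist"); im=w["img"][:,:,::-1].copy()
for k,x in (('sm',(458.3,-161.5)),('ss',(561.5,-187))):
  print(k,*fit(w,k,x));cv2.polylines(im,[hull(w,P[k],x).round().astype(int)],1,(0,255,0))
cv2.imwrite("pics/w9.png",im)
E
```

```text
time: 22.65
tool_pos: [458.3, -48.2, 280.3]
tcp_rot: [180.0, -0.2, -0.0]
ft_force: [1.5, 0.1, -2.3]
finger_gap: 27.9
grip_force: 59.2
time: 23.28
tool_pos: [457.7, -161.9, 278.5]
tcp_rot: [-180.0, -0.0, -0.1]
ft_force: [0.6, -0.1, -1.0]
finger_gap: 27.8
grip_force: 59.2
time: 23.52
tool_pos: [457.9, -160.8, 278.2]
tcp_rot: [-180.0, 0.0, -0.0]
ft_force: [0.2, 0.2, -1.6]
finger_gap: 28.1
grip_force: 59.2
sm [ 457.32603149 -161.00787354] 0.42123742467332337
ss [ 561.40063477 -186.14794922] 0.9248253509004843
```

View pics/w9.png

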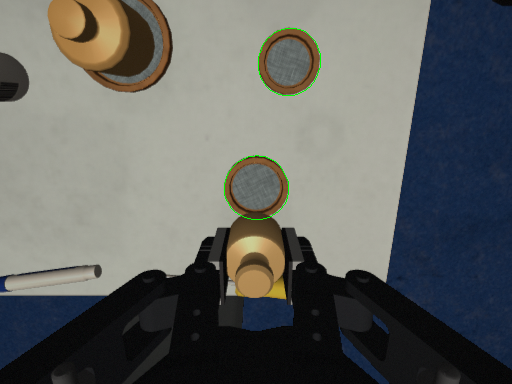

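Both stand outlines match (S stand 561.4,-186.2). I lower M.

```bash
python3 -m jog '0 0 0.2 0 0 0 1;0 0 0.28 0 0 0 1;0 0 0.25 0 0 0 1;0 0 0.13 0 0 0 1;0 0 0.04 0 0 0 1';python3 -m jog '0 0 0.03 0 0 0 1;0 0 0 0 0 0 1;0 0 0 0 0 0 1'; python3 -m jog '0 0 0.015 0 0 0 1;0 0 0 0 0 0 1;0 0 0 0 0 0 1'
```

```text
time: 24.2
tool_pos: [457.6, -161.2, 187.6]
tcp_rot: [-180.0, 0.1, -0.0]
ft_force: [0.5, -0.2, -1.3]
finger_gap: 27.9
grip_force: 59.2
time: 24.58
tool_pos: [458.2, -161.7, 185.9]
tcp_rot: [180.0, -0.1, -0.1]
ft_force: [0.0, 0.5, -2.6]
finger_gap: 27.8
grip_force: 59.2
time: 24.95
tool_pos: [457.8, -161.6, 183.7]
tcp_rot: [-180.0, 0.0, -0.1]
ft_force: [0.3, -0.1, -2.0]
finger_gap: 27.7
grip_force: 59.2
```

```bash
python3 -m jog '0 0 0.015 0 0 0 1;0 0 0 0 0 0 1;0 0 0 0 0 0 1'
```

```text
time: 25.32
tool_pos: [458.0, -161.6, 182.7]
tcp_rot: [180.0, -0.0, -0.1]
ft_force: [-3.1, 1.1, 4.4]
finger_gap: 28.2
grip_force: 60.0
```

```bash
python3 -m jog '0 0 0 0 0 0 0;0 0 0 0 0 0 -0.5;0 0 0 0 0 0 -1;0 0 0 0 0 0 -1;0 0 0 0 0 0 -1';python3 -m jog '0 0 -0.1 0 0 0 -1;0 0 -0.25 0 0 0 -1;0 0 -0.3 0 0 0 -1;0 0 -0.23 0 0 0 -1;0 0 -0.1 0 0 0 -1';python3 -m jog '-0.02 -0.2 0 0 0 0 -1;-0.02 -0.35 0 0 0 0 -1;-0.02 -0.4 0 0 0 0 -1;-0.02 -0.4 0 0 0 0 -1;-0.02 -0.4 0 0 0 0 -1';python3 -m jog '-0.02 -0.4 0 0 0 0 -1;-0.02 -0.4 0 0 0 0 -1;-0.02 -0.4 0 0 0 0 -1;-0.02 -0.4 0 0 0 0 -1;-0.02 -0.4 0 0 0 0 -1';python3 -m jog '-0.02 -0.35 0 0 0 0 -1;-0.02 -0.15 0 0 0 0 -1;0 -0.08 0 0 0 0 -1;0 0 0 0 0 0 -1;0 0 0 0 0 0 -1'
python3 - <<'E'
from h import *
w=snapshot("wrist"); im=w["img"][:,:,::-1].copy()
k,x=('ws',(433,271.3))
p,q=fit(w,k,x);print(p,q);cv2.polylines(im,[hull(w,P[k],p).round().astype(int)],1,(0,255,0))
cv2.imwrite("pics/w10.png",im)
E
```

```text
time: 25.95
tool_pos: [457.8, -161.6, 182.2]
tcp_rot: [-180.0, 0.0, -0.1]
ft_force: [-0.4, 0.5, 0.6]
finger_gap: 85.5
grip_force: 0.0
time: 26.58
tool_pos: [458.4, -161.8, 282.5]
tcp_rot: [179.9, -0.2, -0.1]
ft_force: [0.3, 0.3, 0.2]
finger_gap: 85.5
grip_force: 0.0
time: 27.2
tool_pos: [446.9, 15.6, 278.9]
tcp_rot: [-180.0, 0.1, -0.1]
ft_force: [0.7, -0.6, 0.8]
finger_gap: 85.5
grip_force: 0.0
time: 27.82
tool_pos: [436.7, 215.3, 278.8]
tcp_rot: [180.0, 0.1, -0.0]
ft_force: [0.6, 0.0, 0.2]
finger_gap: 85.1
grip_force: 0.0
time: 28.45
tool_pos: [434.5, 270.7, 280.1]
tcp_rot: [180.0, 0.0, -0.1]
ft_force: [-0.2, -0.2, -0.2]
finger_gap: 85.3
grip_force: 0.0
[433.22753358 270.45417528] 0.8467346854046873
```

View pics/w10.png

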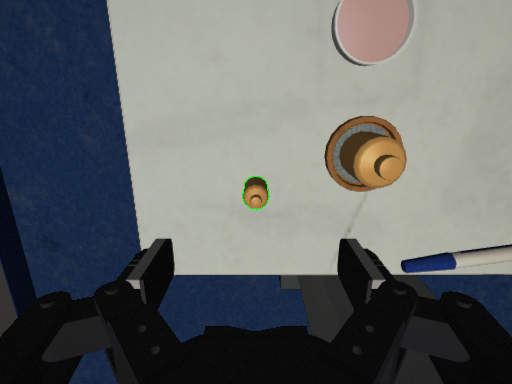

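S fits at (433.2,270.5), clear of stand L. I descend and grip.

```bash
python3 -m jog '-0.012 0.003 0.25 0 0 0 -1;0 0 0.3 0 0 0 -1;0 0 0.25 0 0 0 -1;0 0 0.16 0 0 0 -1;0 0 0.05 0 0 0 -1' ;python3 -m jog '0 0 0 0 0 0 -1;0 0 0 0 0 0 -1;0 0 0 0 0 0 1;0 0 0 0 0 0 1;0 0 0 0 0 0 1' 40;python3 -m jog '0 0 0 0 0 0 1;0 0 0 0 0 0 1;0 0 0 0 0 0 1;0 0 0 0 0 0 1;0 0 0 0 0 0 1'
```

```text
time: 29.12
tool_pos: [433.0, 270.7, 178.3]
tcp_rot: [180.0, 0.1, -0.1]
ft_force: [-0.0, -0.1, 1.2]
finger_gap: 85.3
grip_force: 0.0
time: 29.75
tool_pos: [433.2, 271.2, 179.4]
tcp_rot: [-180.0, -0.0, -0.1]
ft_force: [0.1, 0.0, -0.0]
finger_gap: 32.2
grip_force: 0.0
time: 30.38
tool_pos: [433.3, 271.3, 179.5]
tcp_rot: [-180.0, -0.0, -0.1]
ft_force: [-1.7, -0.7, 5.6]
finger_gap: 20.2
grip_force: 39.6
```

```bash
python3 -m jog '0 0 -0.06 0 0 0 1;0 0 -0.2 0 0 0 1;0 0 -0.3 0 0 0 1;0 0 -0.3 0 0 0 1;0 0 -0.24 0 0 0 1'; python3 -m jog '0.03 0.1 0 0 0 0 1;0.07 0.25 0 0 0 0 1;0.1 0.35 0 0 0 0 1;0.11 0.4 0 0 0 0 1;0.11 0.4 0 0 0 0 1';python3 -m jog '0.11 0.4 0 0 0 0 1;0.11 0.4 0 0 0 0 1;0.11 0.4 0 0 0 0 1;0.11 0.4 0 0 0 0 1;0.11 0.4 0 0 0 0 1';python3 -m jog '0.11 0.4 0 0 0 0 1;0.1 0.35 0 0 0 0 1;0.06 0.2 0 0 0 0 1;0.04 0.13 0 0 0 0 1;0 0 0 0 0 0 1';python3 -m jog '0 0 0 0 0 0 1'
python3 - <<'E'
from h import *
w=snapshot("wrist"); im=w["img"][:,:,::-1].copy()
k,x=('ss',(561.5,-186.5))
cv2.polylines(im,[hull(w,P[k],x).round().astype(int)],1,(0,255,0))
cv2.imwrite("pics/w11.png",im)
E
```

```text
time: 31.0
tool_pos: [433.1, 271.2, 290.4]
tcp_rot: [-180.0, -0.0, -0.1]
ft_force: [-0.0, -0.0, -1.5]
finger_gap: 20.2
grip_force: 39.2
time: 31.62
tool_pos: [474.5, 119.3, 287.3]
tcp_rot: [180.0, 0.1, -0.1]
ft_force: [0.0, -0.2, -1.1]
finger_gap: 20.3
grip_force: 39.2
time: 32.25
tool_pos: [529.1, -80.8, 287.2]
tcp_rot: [-180.0, 0.1, -0.1]
ft_force: [0.9, -0.2, -1.4]
finger_gap: 20.5
grip_force: 39.2
time: 32.88
tool_pos: [560.6, -187.1, 288.7]
tcp_rot: [-180.0, 0.0, -0.1]
ft_force: [-1.1, -0.2, -1.3]
finger_gap: 20.2
grip_force: 39.3
time: 33.0
tool_pos: [560.5, -186.0, 289.0]
tcp_rot: [-180.0, 0.0, -0.0]
ft_force: [0.1, -0.2, 0.1]
finger_gap: 20.5
grip_force: 39.3
```

View pics/w11.png

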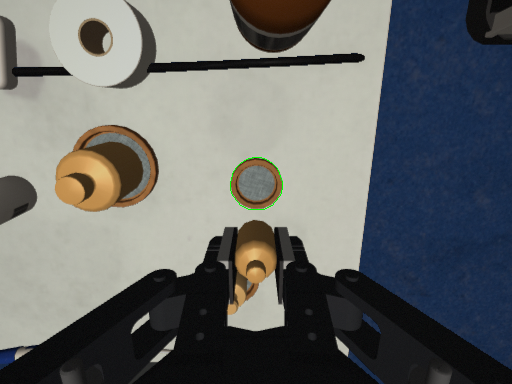

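Stand S's outline matches, with the weight lined up and the tall brown bottle clear ahead. I lower it.

```bash
python3 -m jog '0.005 0 0.2 0 0 0 1;0 0 0.3 0 0 0 1;0 0 0.3 0 0 0 1;0 0 0.16 0 0 0 1;0 0 0.05 0 0 0 1';python3 -m jog '0 0 0.03 0 0 0 1;0 0 0 0 0 0 1;0 0 0 0 0 0 1'; python3 -m jog '0 0 0.01 0 0 0 1;0 0 0 0 0 0 1;0 0 0 0 0 0 1'
```

```text
time: 33.67
tool_pos: [560.5, -186.4, 186.5]
tcp_rot: [-179.9, 0.1, -0.0]
ft_force: [0.4, -0.2, -1.2]
finger_gap: 20.1
grip_force: 39.3
time: 34.05
tool_pos: [561.6, -187.2, 186.2]
tcp_rot: [180.0, -0.1, -0.1]
ft_force: [-0.8, 0.4, -1.3]
finger_gap: 20.1
grip_force: 39.3
time: 34.42
tool_pos: [561.1, -187.0, 184.3]
tcp_rot: [180.0, -0.0, -0.1]
ft_force: [0.4, -0.2, -1.0]
finger_gap: 20.7
grip_force: 39.3
```

```bash
python3 -m jog '0 0 0.012 0 0 0 1;0 0 0 0 0 0 1;0 0 0 0 0 0 1'
```

```text
time: 34.8
tool_pos: [561.3, -187.0, 183.5]
tcp_rot: [180.0, -0.0, -0.1]
ft_force: [-2.2, 1.8, 5.8]
finger_gap: 20.2
grip_force: 39.9
```

```bash
python3 -m jog '0 0 0 0 0 0 0;0 0 0 0 0 0 -0.5;0 0 0 0 0 0 -1;0 0 0 0 0 0 -1;0 0 0 0 0 0 -1';python3 -m jog '0 0 -0.1 0 0 0 -1;0 0 -0.25 0 0 0 -1;0 0 -0.3 0 0 0 -1;0 0 -0.3 0 0 0 -1;0 0 -0.3 0 0 0 -1';python3 -m jog '-0.2 0 -0.2 0 0 0 -1;-0.4 0 -0.2 0 0 0 -1;-0.4 0 -0.2 0 0 0 -1;-0.3 0 0 0 0 0 -1;0 0 0 0 0 0 -1';python3 -m jog '0 0 0 0 0 0 -1;0 0 0 0 0 0 -1;0 0 0 0 0 0 -1;0 0 0 0 0 0 -1;0 0 0 0 0 0 -1'
python3 - <<'E'
from h import *
s=snapshot("scene"); w=snapshot("wrist")
cv2.imwrite("pics/f.png",cv2.resize(s["img"][:,:,::-1],(800,600)))
cv2.imwrite("pics/fw.png",w["img"][:,:,::-1])
E
```

```text
time: 35.42
tool_pos: [561.1, -187.0, 182.9]
tcp_rot: [-180.0, 0.0, -0.1]
ft_force: [-0.4, 0.1, -0.2]
finger_gap: 85.4
grip_force: 0.0
time: 36.05
tool_pos: [561.1, -187.0, 309.9]
tcp_rot: [180.0, -0.0, -0.1]
ft_force: [0.2, 0.3, -0.6]
finger_gap: 85.8
grip_force: 0.0
time: 36.67
tool_pos: [429.9, -186.8, 369.2]
tcp_rot: [179.9, -0.1, -0.1]
ft_force: [0.4, -0.3, -0.7]
finger_gap: 85.2
grip_force: 0.0
time: 37.3
tool_pos: [431.3, -186.8, 367.8]
tcp_rot: [-180.0, 0.0, -0.1]
ft_force: [-0.1, 0.2, -0.2]
finger_gap: 85.6
grip_force: 0.0
```

View pics/f.png

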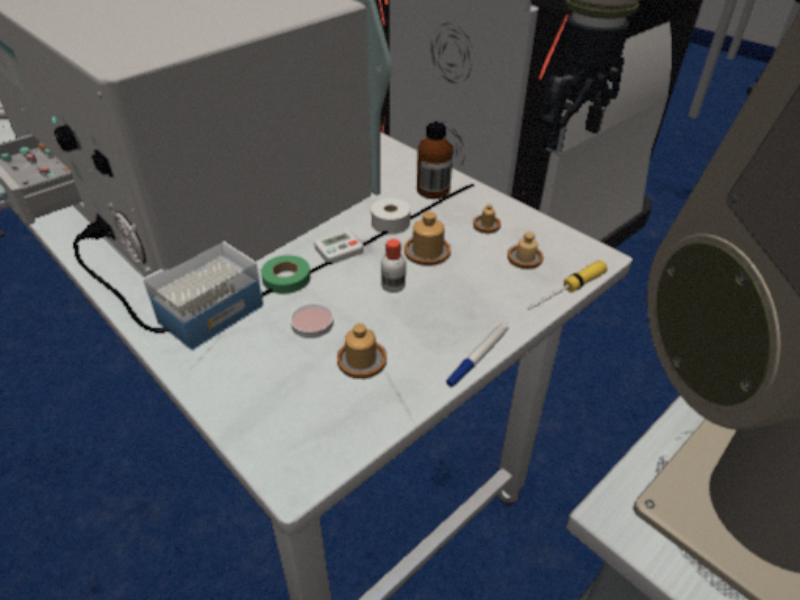

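View pics/fw.png

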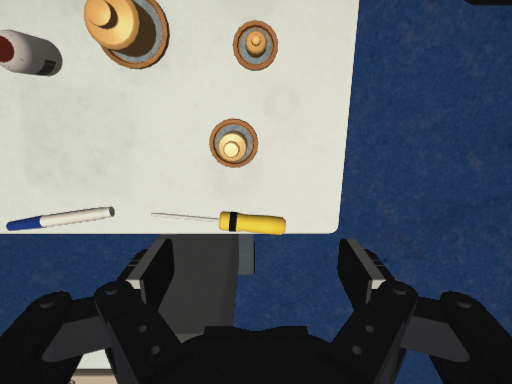

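All four weights stand upright in their stands: scene px XL (428,240), L (361,350), M (526,250) and S (487,218). The gripper is clear of everything.

```bash
python3 -c "
from bench import *
print(hand_in())"
```

```text
the job is handed in; nothing more can be done
None
```

The job is handed in: all four brass weights stand upright in their matching stands, let go and at rest, after about 37 s of the 96 s allowed; the result of the judging was not shown.

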